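# Restock the four-cell bottle carrier and lay its keeper bar

## Robot

A 6-joint arm with a two-finger parallel gripper is mounted at the origin on the work surface. World frame = base frame: x ahead of the robot, y to its left, z up, the work surface at z = 0. Lengths are in m, angles in degrees, forces in N, time in s.
With the tool pointing down it reaches from about 0.4 to 0.825 m from the base axis. Payload 7 kg.
Tool frame: the origin (TCP) lies at the very end of the fingers, on their centre line; the grasp point (between the pads) lies 19 mm behind it (ctrl.pinch_z is the distance from the TCP to the grasp point, in m); z points along the fingers, x is the direction in which the jaws open and shut, and the axes are right-handed (so a half turn about z gives the same grasp; the last joint's range is limited). The gripper opens to 88 mm and grips with 3 to 60 N. Pads are 19 mm wide; open, the fingers measure 130 mm over their backs; the gripper's body (78 mm by 193 mm) begins 47 mm behind the grasp point.
Start: joints at [80.621, 20.546, 0.682, 0, -70.136, -16.507], TCP at [0.295, 0.607, 0.227] pointing down, gripper open.
Joint ranges: [-176.03, 176.03], [-82.01, 121.73], [-58.28, 71.71], [-173.87, 95.51], [-174.79, -0.11], [-173.66, 173.66]. Speed limits (degrees/s): [136.94, 136.94, 172.46, 180, 180, 180].

## Interface

Orientations are given as [roll, pitch, yaw] about the fixed x, y, z axes, in that order (R = Rz(yaw) Ry(pitch) Rx(roll)).
In Python, from plant import ctrl gives the robot as it stands.
- The arm moves only by the tool carry_out, never from a script. Its argument "increments" is a list of rows, each a list of 7 numbers: the turn, a rotation vector about the world's x, y, z in degrees, then the shift along the world's x, y, z in mm, then the closure, from 0 (fully open) to 1 (shut). In form: [[ax, ay, az, dx, dy, dz, grip], ...]. A call has 1 to 20 rows; each row is the pose to reach, as a shift and turn from the pose commanded when the call began; what a row does not reach only later rows make up. A row lasts 1/8 s, in which the tool goes at most 62.5 mm and 10.7 degrees, less where a joint would pass 70% of its speed; a pose out of reach is approached as far as the arm can. A call with a gripper value outside its range is refused whole. The fingers move at their own pace and stop on an object; the grip force is fixed at half the most. Time passes only in rows, so rows that repeat a pose let the fingers close. It gives the time, the measured TCP pose, the force and the opening at its end, in the units of the state.
- ctrl.get_obs(): the state, without advancing time (a new reading comes with each control period).
- ctrl.snapshot(name): name is "side" or "top" or "wrist"; returns a dict with "pixels" (384x512x3 uint8, blue, green, red), "intrinsics" (3x3 intrinsics, pixels), "rvec" (rotation vector, rad) and "tvec" (3), from world to camera coordinates, as OpenCV has them; the wrist camera has in their place "hand_eye" (4x4, takes a point from camera to tool coordinates, whose origin is the TCP and whose axes are the tool frame's). Camera axes: x right, y down, z forward; pixel columns grow to the right and rows downward; lengths in m; the calibration is good to about 2 mm. The wrist camera is an equidistant fisheye: a pixel r from the principal point sees the ray r / f radians off the axis. A picture is of the moment at which its call begins: read the wrist's pose just before it. There is no depth.
- ctrl.close_job(): hands the job in, once; it reports no verdict.
Trained networks look in a picture, given as the dict that the camera call returned (one of the last four; its "shot" number tells which), for a name from the list of things; names that differ only in an ending like _2 or _b are one class to them, and where a whole thing is asked for, a point or a joint stands for the part that bears it (a point fixed in the world has none). Each returns a list of dicts, best first, with "confidence" (0 to 1); they miss things now and then, are a little off and sometimes report something else, mostly with a low value. They report only what shows in the picture. A call takes as long as a camera call. They do not tell look-alikes from the thing itself.
- ctrl.search_frame(picture, label): "centre" ([x, y, z] in m, in world coordinates, good to about 4 mm: the middle of the surface that is visible of it).
- ctrl.outline_of(picture, label): "pixels" (384x512 bool, what is visible of it).
The state is a dict: "clock": time; "joint_pos": joint angles; "qvel": joint speeds; "tau": joint torques, N m; "tool_pos": TCP position; "orientation": TCP orientation; "force": force on the tool from outside, world axes, zero at the start; "moment": the same for the moment, N m; "opening": finger opening in m.
Only numpy, scipy, OpenCV 4.12 (cv2) and the standard library are available. Lean on these libraries where they do the work, as an engineer would, in place of code of your own. Each camera call takes 0.05 s, during which the arm holds its last target. There are 200 camera calls.

## Task

Get the bottle carrier on the shelf ready to travel: stand the fallen square bottle upright on the shelf and let go of it, then pick it up again and lower it into an empty cell, and lower the other loose square bottle into the other empty cell, both upright and right down on the cell floor. Once both are in, lay the square tube keeper bar across the carrier, down in the notches of both end plates and roughly centred. Do not drop anything, and leave the things already in the carrier and everything else on the shelf where they are.

Things in the scene. Friction and masses are not known exactly. Their poses are not given: they have to be found in the camera images.
- carrier: Galvanized sheet bottle carrier screwed to the shelf: a row of four square cells along its y axis, 66 mm (x) by 252 mm (y). Origin: centre of its underside, z up. Cell centres at y = -93, -31, 31, 93 mm; cells 58 x 58 mm inside, floors 6 mm above the shelf; side walls and dividers 90 mm high, 4 mm thick. End plates at y = -124 and 124 mm, 66 mm wide, 174 mm high.
- notch_a (a point): Middle of the notch bottom in the top edge of one end plate (carrier y = 124 mm), 160 mm above the shelf. Each end plate has such an open notch, 26 mm wide across the carrier and 14 mm deep; the keeper bar belongs in both, over the caps.
- notch_b (a point): The same in the other end plate (carrier y = -124 mm), 160 mm above the shelf.
- free_a (a point): Centre of the floor of one of the two empty cells (6 mm above the shelf; a faint oil ring marks it). Axes parallel to the carrier's.
- free_b (a point): Centre of the floor of the other empty cell (6 mm above the shelf; a faint oil ring marks it). Axes parallel to the carrier's.
- bottle_a: The fallen bottle: white plastic, 48 x 48 mm square, 150 mm long, on its flat side, cap roughly to the robot's right (-y). Straight sides to 106 mm from the base, shoulder to 117 mm, neck 24 mm thick, black round cap 28 mm thick from 126 to 150 mm. 0.2 to 0.35 kg, balance point 61 mm from the base: it swings in a light grip. Origin: centre of its base; z towards the cap.
- bottle_b: The other loose bottle, same make and sizes as bottle_a (48 x 48 mm, 150 mm high, cap 28 mm thick from 126 to 150 mm up), standing upright on the shelf. Origin: centre of its base; z up to the cap, x and y across the flat sides.
- bottle_c: A third bottle of the same make already standing in a cell of the carrier; leave it there. Origin: centre of its base, z up.
- spray_can: Round aluminium spray can, 47 mm thick, 148 mm high, with a grey cap, already standing in a cell of the carrier; leave it there. Origin: centre of its base, z up.
- bar: Keeper bar: square aluminium tube 20 x 20 x 300 mm, about 0.16 kg, lying on the shelf between the robot and the carrier. Origin: its middle (10 mm above the shelf at the start); its y axis is its length.
- jug: Grey closed jug, 120 x 170 mm, 265 mm high with its cap, heavy; leave it alone. Origin: centre of its underside.
- funnel: White funnel standing mouth down, 124 mm wide, 135 mm high; leave it alone. Origin: centre of its mouth, on the shelf.
- glass_bottle: Clear glass bottle standing upright, 68 mm thick, 235 mm high; leave it alone. Origin: centre of its base.
- wiper_arm: Chrome wiper arm lying flat beyond the carrier, about 440 mm long along its y axis, 30 mm wide, 16 mm high; leave it alone. Origin: on the shelf near its middle.
There are look-alikes about, which are no part of the job. Leave any orange or red look-alike of the bottle_b alone.

How it is judged (in metres and radians):
On the way, in this order (a step that is already met when the one before it is completed fails the run):
1. the fallen bottle stands upright on the shelf and has been let go (angle between bottle_a's own z axis and vertical below 0.08 rad and height (world z) of bottle_a below 0.004 m and contact force between the fingers and bottle_a below 0.05 N and linear speed of bottle_a below 0.03 m/s), for 0.2 s.
2. both loose bottles stand upright on the floors of the two empty cells, one in each, let go, with the bar not yet lifted over them (z of bottle_a in the frame of carrier between 0.002 and 0.011 m and angle between each of bottle_a, bottle_b's own z axis and vertical below 0.08 rad and z of bottle_b in the frame of carrier between 0.002 and 0.011 m and ((horizontal distance between bottle_a and free_a below 0.01 m and horizontal distance between bottle_b and free_b below 0.01 m) or (horizontal distance between bottle_a and free_b below 0.01 m and horizontal distance between bottle_b and free_a below 0.01 m)) and contact force between the fingers and bottle_a below 0.05 N and contact force between the fingers and bottle_b below 0.05 N and height (world z) of bar below 0.1 m), for 0.2 s.
At the end, for the whole second after the job is handed in: The two loose bottles stand upright (0.08 rad) on the floors of the two cells that were empty, one in each; the bar lies down in both notches (6 mm across, 20 mm lengthwise, 5 mm in height, 0.05 rad); the two items already in the carrier still stand in their cells; all at rest (z of bottle_a in the frame of carrier between 0.002 and 0.011 m and angle between each of bottle_a, bottle_b's own z axis and vertical below 0.08 rad and z of bottle_b in the frame of carrier between 0.002 and 0.011 m and ((horizontal distance between bottle_a and free_a below 0.01 m and horizontal distance between bottle_b and free_b below 0.01 m) or (horizontal distance between bottle_a and free_b below 0.01 m and horizontal distance between bottle_b and free_a below 0.01 m)) and x of bar in the frame of carrier between -0.006 and 0.006 m and y of bar in the frame of carrier between -0.02 and 0.02 m and z of bar in the frame of carrier between 0.165 and 0.174 m and angle between the y axis of bar and the y axis of carrier, either way round below 0.05 rad and linear speed of each of bottle_a, bottle_b, bar below 0.02 m/s and distance of each of bottle_c, spray_can from where it was at the start of the episode below 0.015 m and angle between each of bottle_c, spray_can's own z axis and vertical below 0.12 rad); the robot touches nothing.
It fails at once if a loose bottle or the bar is dropped, thrown or knocked over (moves faster than 0.6 m/s with no finger on it) ((linear speed of bottle_a above 0.6 m/s and contact force between the fingers and bottle_a below 0.05 N) or (linear speed of bottle_b above 0.6 m/s and contact force between the fingers and bottle_b below 0.05 N) or (linear speed of bar above 0.6 m/s and contact force between the fingers and bar below 0.05 N)).
It fails at once if the bottle or can already in the carrier is tipped (0.25 rad) or shifted by more than 15 mm (distance of any of bottle_c, spray_can from where it was at the start of the episode above 0.015 m or angle between any of bottle_c, spray_can's own z axis and vertical above 0.25 rad).
It fails at once if the jug, funnel, glass bottle or wiper arm is shifted by more than 20 mm (distance of any of jug, funnel, glass_bottle, wiper_arm from where it was at the start of the episode above 0.02 m).
It also fails if it takes over 72 s, if anything falls off the work surface, if the arm or the gripper's body presses on something with over 40 N, if the wrist force passes 120 N, or if a joint passes its speed limit or range.

## Working session

There is one attempt and no reset: what is moved stays moved. The work goes in short steps, Python scripts to look and compute and a tool call to move; the robot and the scene stay as the last step left them, time stands still between calls to the robot, and variables do not carry over. Pictures are saved under pics/ and viewed, about 8 in all and at most 12, crops included, and the job is handed in when it is done.

Besides the shell and the picture viewer there is one more tool, called after "Call:" as name(argument=value, ...) on one line, values as JSON. carry_out: Moves the arm, as the interface text tells. Its arguments: {"type":"object","properties":{"increments":{"type":"array"}},"required":["increments"]}

```bash
mkdir -p pics; ls; python3 - <<'E'
from plant import ctrl
import cv2,numpy as np
for n in("side","top"):
    p=ctrl.snapshot(n); cv2.imwrite(f"pics/{n}0.png",p["pixels"])
    print(n,p["intrinsics"].tolist(),p["rvec"],p["tvec"])
    for l in["carrier","bottle_a","spray_can","bar","jug","funnel","glass_bottle","wiper_arm"]:
        print(l,[(np.round(d["centre"],3).tolist(),round(d["confidence"],2)) for d in ctrl.search_frame(p,l)])
print(ctrl.get_obs())
E
```

```text
pics
side [[455.12915208130823, 0.0, 256.0685034641077], [0.0, 455.12915208130823, 192.83919116249135], [0.0, 0.0, 1.0]] [ 2.0880912  -0.69955392  0.37496274] [-0.50888597  0.30980426  0.83248705]
carrier [([0.617, -0.098, 0.076], 0.64)]
bottle_a [([0.635, -0.081, 0.118], 0.96), ([0.56, 0.348, 0.074], 0.93), ([0.502, -0.332, 0.046], 0.85), ([0.374, 0.232, 0.08], 0.8), ([0.449, 0.339, 0.092], 0.64), ([0.62, -0.099, 0.069], 0.24)]
spray_can [([0.637, -0.025, 0.122], 0.83)]
bar [([0.462, -0.042, 0.022], 0.6), ([0.702, 0.292, 0.147], 0.39)]
jug [([0.62, -0.098, 0.077], 0.21)]
funnel [([0.685, -0.399, 0.037], 0.76), ([0.699, 0.291, 0.146], 0.57)]
glass_bottle [([0.73, -0.255, 0.118], 0.88)]
wiper_arm [([0.806, -0.014, 0.016], 0.81)]
top [[347.73194903416584, 0.0, 260.69183804266555], [0.0, 347.73194903416584, 192.15357733668517], [0.0, 0.0, 1.0]] [ 2.22504712 -2.16509593  0.04024007] [-0.01010864  0.59903153  0.93323995]
carrier [([0.803, -0.023, 0.013], 0.67), ([0.646, -0.038, 0.086], 0.58)]
bottle_a [([0.455, 0.34, 0.109], 0.86), ([0.391, 0.243, 0.112], 0.79), ([0.637, -0.065, 0.118], 0
[... 309 characters left out ...]
arm [([0.803, -0.024, 0.012], 0.97)]
{'clock': 0.9, 'joint_pos': array([ 8.06202184e+01,  2.05456160e+01,  6.81196284e-01, -8.69709953e-04,
       -7.01355658e+01, -1.65069786e+01]), 'qvel': array([-0.00619878, -0.09845031,  0.00090821,  0.03716176,  0.00492028,
        0.05125095]), 'tau': array([ 7.21944016e-04, -5.82357645e+01,  2.93307424e+01,  7.00281411e+00,
        1.25073938e-02, -2.80380118e-05]), 'tool_pos': array([0.29470101, 0.60723711, 0.22656111]), 'orientation': array([ 1.79999212e+02, -2.18587512e-04, -1.15887056e+02]), 'force': array([ 2.45375428e-01, -1.56441617e-04, -7.88454746e-01]), 'moment': array([-0.06213971, -0.02625922, -0.02268206]), 'opening': 0.08781137769136352}
```

View pics/side0.png

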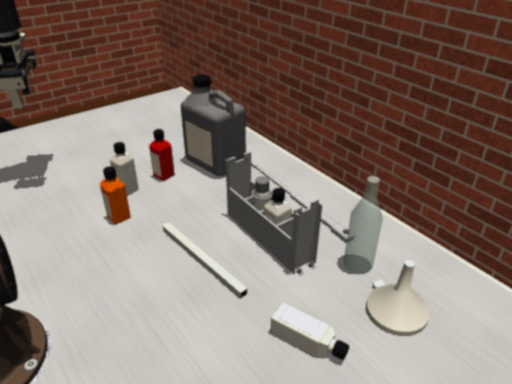

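View pics/top0.png

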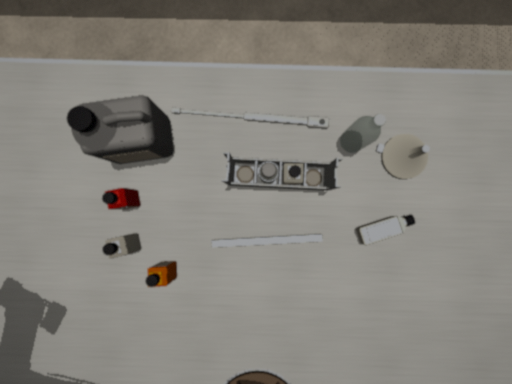

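The side view shows the fallen bottle at (305,330), and bottle_b is the white one between its red and orange look-alikes at (123,168). The top view shows the empty cells at the carrier ends, (245,174) and (314,177), with the can and bottle_c between them. Next I'll fit models to the silhouettes in both views.

```bash
cat > h.py <<'E'
import cv2,numpy as np
from plant import ctrl
from scipy.optimize import minimize
from scipy.spatial.transform import Rotation as R
def box(x0,x1,y0,y1,z0,z1): return np.array([[x,y,z] for x in(x0,x1) for y in(y0,y1) for z in(z0,z1)])
def cyl(r,z0,z1): 
    a=np.linspace(0,2*np.pi,24); return np.array([[r*np.cos(t),r*np.sin(t),z] for t in a for z in(z0,z1)])
B=[box(-.024,.024,-.024,.024,0,.106),np.vstack([box(-.024,.024,-.024,.024,.105,.106),cyl(.012,.116,.117)]),cyl(.012,.11,.13),cyl(.014,.126,.150)]
BAR=[box(-.01,.01,-.15,.15,-.01,.01)]
CAR=[np.vstack([box(-.033,.033,-.126,.126,0,.09),box(-.033,.033,-.126,-.122,0,.174),box(-.033,.033,.122,.126,0,.174)])]
def proj(p,X,obs=None):
    if "rvec" in p: return cv2.projectPoints(X,p["rvec"],p["tvec"],p["intrinsics"],None)[0][:,0]
    o=obs; Rt=R.from_euler("xyz",o["orientation"],degrees=True).as_matrix()
    T=np.eye(4);T[:3,:3]=Rt;T[:3,3]=o["tool_pos"]; M=np.linalg.inv(T@p["hand_eye"])
    c=X@M[:3,:3].T+M[:3,3]; rr=np.hypot(c[:,0],c[:,1]); th=np.arctan2(rr,c[:,2]); K=p["intrinsics"]
    return np.c_[K[0,0]*th*c[:,0]/rr+K[0,2],K[1,1]*th*c[:,1]/rr+K[1,2]]
S=4
def render(p,parts,Rm,t,hull=False,obs=None):
    m=np.zeros((384*S,512*S),np.float32); 
    for X in parts:
        u=((proj(p,X@Rm.T+t,obs)+.5)*S-.5).astype(np.float32)
        cv2.fillConvexPoly(m,np.round(cv2.convexHull(u)).astype(int),1)
    return cv2.GaussianBlur(cv2.resize(m,(512,384),interpolation=cv2.INTER_AREA),(0,0),1)
def hullmask(m):
    n,l,s,_=cv2.connectedComponentsWithStats(m.astype(np.uint8)); k=1+np.argmax(s[1:,4])
    out=np.zeros(m.shape,np.uint8); cv2.fillConvexPoly(out,cv2.convexHull(np.argwhere(l==k)[:,::-1].astype(np.int32)),1); return out
def fit(views,parts,pose,q0,step,hull=False):
    "views: list of (picture,mask,obs); pose(q)->(Rm,t)"
    ms=[cv2.GaussianBlur((hullmask(m) if hull else m).astype(np.float32),(0,0),1) for _,m,_ in views]
    f=lambda q:sum(((render(p,parts,*pose(q),obs=o)-m)**2).sum() for (p,_,o),m in zip(views,ms))
    q0=np.array(q0,float); s=np.vstack([q0]+[q0+np.eye(len(q0))[i]*step[i] for i in range(len(q0))])
    r=minimize(f,q0,method="Nelder-Mead",options=dict(initial_simplex=s,xatol=1e-4,fatol=.05,maxiter=300))
    r=minimize(f,r.x,method="Nelder-Mead",options=dict(initial_simplex=s-q0+r.x,xatol=1e-4,fatol=.05,maxiter=300))
    return r.x,r.fun
up=lambda z:(lambda q:(R.from_euler("z",q[2]).as_matrix(),np.array([q[0],q[1],z])))
def lie(q): # z axis of bottle horizontal at heading q[2]
    c,s=np.cos(q[2]),np.sin(q[2]); return np.array([[0,s,c],[0,-c,s],[1,0,0]]) ,np.array([q[0],q[1],.024])
def pick(p,label,X,obs=None):
    u=proj(p,np.array([X],float),obs)[0]; best=None
    for d in ctrl.outline_of(p,label):
        m=d["pixels"].astype(bool)
        if m.sum()<10: continue
        yx=np.argwhere(m); dist=np.hypot(*(yx.mean(0)[::-1]-u))
        if dist<40 and (best is None or dist<best[0]): best=(dist,m,d["confidence"])
    if best: print(label,"pixdist %.1f area %d conf %.2f"%(best[0],best[1].sum(),best[2]))
    else: print(label,"none")
    return best and best[1]
E
cat > m1.py <<'E'
from h import *
ps=[ctrl.snapshot("side"),ctrl.snapshot("top")]
def go(n,lab,X,parts,pose,q0,hull=False):
    V=[(p,m,None) for p in ps if (m:=pick(p,lab,X)) is not None]
    for v in ([V] if len(V)<2 else [V,V[:1],V[1:]]):
        q,f=fit(v,parts,pose,q0,[.01,.01,.1],hull); print(n,np.round(q[:2],4),"ang %.1f"%np.degrees(q[2]),"cost %.0f"%f)
go("a","bottle_a",[.507,-.325,.03],B,lie,[.49,-.265,-1.3])
go("b","bottle_b",[.45,.34,.08],B,up(0),[.45,.34,.1])
go("bar","bar",[.465,-.03,.01],BAR,up(.01),[.465,-.025,.03])
go("car","carrier",[.64,-.04,.07],CAR,up(0),[.64,-.035,.0],True)
E
python3 m1.py
```

```text
bottle_a pixdist 2.3 area 2360 conf 0.72
bottle_a pixdist 2.0 area 1079 conf 0.69
a [ 0.4914 -0.2618] ang -71.2 cost 114
a [ 0.4917 -0.2619] ang -70.6 cost 79
a [ 0.4896 -0.2601] ang -71.5 cost 9
bottle_b pixdist 2.1 area 844 conf 0.67
bottle_b pixdist 5.2 area 709 conf 0.71
b [0.4521 0.3582] ang 3.7 cost 215
b [0.4585 0.3666] ang -8.9 cost 129
b [0.4503 0.3576] ang 15.9 cost 5
bar pixdist 3.0 area 1270 conf 0.95
bar pixdist 6.6 area 862 conf 0.78
bar [ 0.47   -0.0127] ang 4.9 cost 42
bar [ 0.4709 -0.0133] ang 4.7 cost 8
bar [ 0.4684 -0.0114] ang 4.9 cost 14
carrier pixdist 8.5 area 4693 conf 0.85
carrier pixdist 4.6 area 1952 conf 0.89
car [ 0.6441 -0.048 ] ang -0.4 cost 408
car [ 0.6424 -0.051 ] ang 0.7 cost 164
car [ 0.644  -0.0403] ang -1.5 cost 171
```

Call:
carry_out(increments=[[0,0,-45.3,150,-300,120,0],[0,0,-45.3,180,-400,120,0],[0,0,-45.3,219,-937,120,0],[0,0,-45.3,219,-937,120,0],[0,0,-45.3,219,-937,120,0],[0,0,-45.3,219,-937,120,0],[0,0,-45.3,219,-937,120,0],[0,0,-45.3,219,-937,120,0],[0,0,-45.3,219,-937,120,0],[0,0,-45.3,219,-937,120,0],[0,0,-45.3,219,-937,120,0],[0,0,-45.3,219,-937,120,0],[0,0,-45.3,219,-937,120,0],[0,0,-45.3,219,-937,120,0],[0,0,-45.3,219,-937,120,0],[0,0,-45.3,219,-937,120,0],[0,0,-45.3,219,-937,120,0],[0,0,-45.3,219,-937,120,0]])

```text
clock: 3.65
tool_pos: [0.5135, -0.3296, 0.3463]
orientation: [180.0, -0.0, -161.2]
force: [0.1, -0.1, 0.2]
opening: 0.0878
```

Call:
carry_out(increments=[[-61.5,-20.9,0,0,0,0,0],[-61.5,-20.9,0,0,0,0,0],[-61.5,-20.9,0,0,0,0,0],[-61.5,-20.9,0,0,0,0,0],[-61.5,-20.9,0,0,0,0,0],[-61.5,-20.9,0,0,0,0,0],[-61.5,-20.9,0,0,0,0,0]])

```text
clock: 4.53
tool_pos: [0.5169, -0.3278, 0.3498]
orientation: [-114.9, 0.2, -161.0]
force: [10.4, -5.9, 21.1]
opening: 0.0876
```

```bash
python3 -c "
from plant import ctrl
o=ctrl.get_obs();print(o['joint_pos'].round(1),o['tool_pos'],o['orientation'])"
```

```text
[ -2.3  -0.3 -58.3  93.9 -57.9 -54.6] [ 0.51691513 -0.32775023  0.34975547] [-114.86639423    0.1866794  -161.0456524 ]
```

Call:
carry_out(increments=[[61.5,20.9,0,0,0,-60,0],[61.5,20.9,0,0,0,-60,0],[61.5,20.9,0,0,0,-60,0],[61.5,20.9,0,0,0,-60,0],[61.5,20.9,0,0,0,-60,0],[61.5,20.9,0,0,0,-60,0],[61.5,20.9,0,0,0,-60,0]])

```text
clock: 5.4
tool_pos: [0.5173, -0.3273, 0.2903]
orientation: [179.7, 0.2, -160.9]
force: [-1.3, -0.8, -0.3]
opening: 0.0875
```

```bash
cat > k.py <<'E'
import numpy as np
from scipy.spatial.transform import Rotation as R
from scipy.optimize import least_squares
def fk(q,L,s4=1,s6=1):
    a=lambda ax,d:R.from_euler(ax,d,degrees=True).as_matrix()
    d1,a1,l2,a3,d4,d6=L
    M=a("z",q[0]);p=M@[a1,0,d1];M=M@a("y",q[1]);p=p+M@[0,0,l2];M=M@a("y",-q[2]);p=p+M@[d4,0,a3]
    M=M@a("x",s4*q[3])@a("y",-q[4]);p=p+M@[d6,0,0]
    M=M@a("x",s6*q[5]); return p,M
E
python3 - <<'E'
from k import *
from plant import ctrl
o=ctrl.get_obs();print(o['joint_pos'].round(2),o['tool_pos'],o['orientation'])
D=[([80.6202,20.5456,.6812,0,-70.1356,-16.507],[.29470,.60724,.22656],[180,0,-115.887]),([-2.3,-.3,-58.3,93.9,-57.9,-54.6],[.51691513,-.32775,.349755],[-114.866,.1867,-161.0456]),(o['joint_pos'],o['tool_pos'],o['orientation'])]
for s4 in(1,-1):
  for s6 in(1,-1):
    C=[R.from_euler("xyz",d[2],degrees=True).as_matrix().T@fk(d[0],[.4,0,.4,0,.4,.2],s4,s6)[1] for d in D]
    print(s4,s6,np.abs(C[1]-C[0]).max(),np.abs(C[2]-C[0]).max())
    r=least_squares(lambda L:np.ravel([fk(d[0],L,s4,s6)[0]-d[1] for d in D])/.001,[.4,0,.4,0,.4,.2]);print(r.x.round(4),r.cost, C[0].round(2).tolist())
E
```

```text
[-14.32  12.82  -1.64  -0.4  -75.53  33.54] [ 0.51728311 -0.32731463  0.29028567] [ 179.68202037    0.22094315 -160.8809301 ]
1 1 1.5298561281632719 1.4644308248946194
[-0.7258  0.9115  0.5387 -0.0217 -0.4644 -0.3556] 38681.1758072708 [[-0.0, 0.54, -0.84], [-0.0, 0.84, 0.54], [1.0, 0.0, -0.0]]
1 -1 1.5109772385599294 0.01127560853635138
[-0.7258  0.9115  0.5387 -0.0217 -0.4644 -0.3556] 38681.1758072708 [[-0.0, 0.0, -1.0], [-0.0, 1.0, 0.0], [1.0, 0.0, -0.0]]
-1 1 1.167044489431622 1.465837008793526
[0.1083 0.2432 0.5329 0.0686 0.2085 0.3626] 36896.69687432556 [[-0.0, 0.54, -0.84], [-0.0, 0.84, 0.54], [1.0, 0.0, -0.0]]
-1 -1 0.000413734443498803 3.490658503872021e-06
[0.1083 0.2432 0.5329 0.0686 0.2085 0.3626] 36896.69687432556 [[-0.0, 0.0, -1.0], [-0.0, 1.0, 0.0], [1.0, 0.0, -0.0]]
```

```bash
cat > k.py <<'E'
import numpy as np
from scipy.spatial.transform import Rotation as R
from scipy.optimize import least_squares
LO=np.array([-176.03,-82.01,-58.28,-173.87,-174.79,-173.66]);HI=np.array([176.03,121.73,71.71,95.51,-.11,173.66])
C=np.array([[0,0,-1.],[0,1,0],[1,0,0]])
a=lambda ax,d:R.from_euler(ax,d,degrees=True).as_matrix()
def fk(q,L,full=False):
    d1,a1,l2,a3,d4,d6,b=L
    M=a("z",q[0]);p0=M@[a1,b,d1];M=M@a("y",q[1]);p1=p0+M@[0,0,l2];M=M@a("y",-q[2]);p2=p1+M@[d4,0,a3]
    M=M@a("x",-q[3])@a("y",-q[4]);p=p2+M@[d6,0,0]
    M=M@a("x",-q[5])@C.T; return (p,M,p1,p2) if full else (p,M)
E
python3 - <<'E'
from k import *
from plant import ctrl
o=ctrl.get_obs()
D=[([80.6202,20.5456,.6812,0,-70.1356,-16.507],[.29470,.60724,.22656]),([-2.3,-.3,-58.3,93.9,-57.9,-54.6],[.51691513,-.32775,.349755]),(o['joint_pos'],o['tool_pos'])]
r=least_squares(lambda L:np.ravel([fk(d[0],L)[0]-d[1] for d in D])/.001,[.4,0,.4,0,.4,.2,-.15]);print(r.x.round(4),r.cost,r.fun.round(2))
print(np.linalg.svd(r.jac)[1])
for b in(-.2,-.19,-.18):pass
E
```

```text
[-0.1491  0.4494  0.5347  0.0408  0.0009  0.141  -0.1899] 462.7069510146003 [ -1.17   4.79  22.15  -1.55  -2.21  -2.47  -2.9    1.08 -19.68]
[3270.4344178  2434.08944799 1792.65095383  865.64881748  568.96849475
  296.8681738    68.30857534]
```

```bash
cat >> k.py <<'E'
def oik(Rm,q1,phi):
    N=(a("z",q1)@a("y",phi)).T@Rm@C
    e=R.from_matrix(N).as_euler("XYX",degrees=True) # second in 0..180
    out=[]
    for q4,q5,q6 in [(-e[0],-e[1],-e[2]),(-e[0]+180,e[1],-e[2]+180)]:
        w=lambda v:(v+180)%360-180
        out.append(np.array([w(q4),q5,w(q6)]))
    return out
E
python3 - <<'E'
from k import *
c=np.array([np.cos(np.radians(-71.2)),np.sin(np.radians(-71.2)),0]);n=np.cross(c,[0,0,1])
for yaw in(-161.2,18.8):
    R0=R.from_euler("xyz",[180,0,yaw],degrees=True)
    for h in(-71.2,0,30,60):
      for tilt in(-25,20,65):
        Rf=(R.from_euler("z",h+71.2,degrees=True)*R.from_rotvec(n*np.radians(tilt))*R0).as_matrix()
        print(yaw,h,tilt,[x.round(0).tolist() for q1,phi in((-15,20),(-30,40)) for x in oik(Rf,q1,phi)])
E
```

```text
-161.2 -71.2 -25 [[-21.0, -85.0, 38.0], [159.0, 85.0, -142.0], [-17.0, -70.0, 58.0], [163.0, 70.0, -122.0]]
-161.2 -71.2 20 [[19.0, -60.0, 26.0], [-161.0, 60.0, -154.0], [22.0, -37.0, 33.0], [-158.0, 37.0, -147.0]]
-161.2 -71.2 65 [[73.0, -52.0, -7.0], [-107.0, 52.0, 173.0], [101.0, -37.0, -34.0], [-79.0, 37.0, 146.0]]
-161.2 0 -25 [[6.0, -94.0, 104.0], [-174.0, 94.0, -76.0], [13.0, -72.0, 114.0], [-167.0, 72.0, -66.0]]
-161.2 0 20 [[-7.0, -51.0, 108.0], [173.0, 51.0, -72.0], [-18.0, -34.0, 134.0], [162.0, 34.0, -46.0]]
-161.2 0 65 [[-67.0, -15.0, 163.0], [113.0, 15.0, -17.0], [-112.0, -29.0, -142.0], [68.0, 29.0, 38.0]]
-161.2 30 -25 [[17.0, -88.0, 132.0], [-163.0, 88.0, -48.0], [24.0, -65.0, 137.0], [-156.0, 65.0, -43.0]]
-161.2 30 20 [[-17.0, -57.0, 143.0], [163.0, 57.0, -37.0], [-26.0, -43.0, 168.0], [154.0, 43.0, -12.0]]
-161.2 30 65 [[-74.0, -42.0, -177.0], [106.0, 42.0, 3.0], [-88.0, -52.0, -148.0], [92.0, 52.0, 32.0]]
-161.2 60 -25 [[25.0, -78.0, 158.0], [-155.0, 78.0, -22.0], [31.0, -54.0, 160.0], [-149.0, 54.0, -20.0]]
-161.2 60 20 [[-21.0, -66.0, 173.0], [159.0, 66.0, -7.0
[... 679 characters left out ...]
[-67.0, -15.0, -17.0], [113.0, 15.0, 163.0], [-112.0, -29.0, 38.0], [68.0, 29.0, -142.0]]
18.8 30 -25 [[17.0, -88.0, -48.0], [-163.0, 88.0, 132.0], [24.0, -65.0, -43.0], [-156.0, 65.0, 137.0]]
18.8 30 20 [[-17.0, -57.0, -37.0], [163.0, 57.0, 143.0], [-26.0, -43.0, -12.0], [154.0, 43.0, 168.0]]
18.8 30 65 [[-74.0, -42.0, 3.0], [106.0, 42.0, -177.0], [-88.0, -52.0, 32.0], [92.0, 52.0, -148.0]]
18.8 60 -25 [[25.0, -78.0, -22.0], [-155.0, 78.0, 158.0], [31.0, -54.0, -20.0], [-149.0, 54.0, 160.0]]
18.8 60 20 [[-21.0, -66.0, -7.0], [159.0, 66.0, 173.0], [-25.0, -53.0, 16.0], [155.0, 53.0, -164.0]]
18.8 60 65 [[-70.0, -69.0, 13.0], [110.0, 69.0, -167.0], [-70.0, -74.0, 37.0], [110.0, 74.0, -143.0]]
```

Call:
carry_out(increments=[[0,0,-90,0,0,-80,0],[0,0,-90,0,0,-80,0],[0,0,-90,0,0,-80,0],[0,0,-90,0,0,-80,0],[0,0,-90,0,0,-80,0],[0,0,-90,0,0,-80,0],[0,0,-90,0,0,-80,0],[0,0,-90,0,0,-80,0],[0,0,-90,0,0,-80,0],[0,0,-180,0,0,-80,0],[0,0,-180,0,0,-80,0],[0,0,-180,0,0,-80,0],[0,0,-180,0,0,-80,0],[0,0,-180,0,0,-80,0],[0,0,-180,0,0,-80,0],[0,0,-180,0,0,-80,0],[0,0,-180,0,0,-80,0],[0,0,-180,0,0,-80,0]])

```text
clock: 7.65
tool_pos: [0.5158, -0.3284, 0.2087]
orientation: [179.9, -0.2, 18.7]
force: [-0.7, 0.8, -0.1]
opening: 0.088
```

```bash
python3 - <<'E'
from h import *
o=ctrl.get_obs();print(o['joint_pos'].round(1),o['tool_pos'],o['orientation'])
p=ctrl.snapshot("wrist");cv2.imwrite("pics/w1.png",p["pixels"]);print(p["hand_eye"].round(3),p["intrinsics"])
m=pick(p,"bottle_a",[.513,-.327,.04],o)
if m is not None:
    q,f=fit([(p,m,o)],B,lie,[.491,-.262,-1.243],[.01,.01,.1]);print(q[:2],np.degrees(q[2]),f)
E
```

```text
[ -14.2   15.2   -9.4    0.   -65.2 -147.1] [ 0.51575755 -0.3284037   0.20866412] [ 1.79884714e+02 -1.53648719e-01  1.86912018e+01]
[[ 1.     0.    -0.     0.   ]
 [ 0.     0.954  0.3   -0.081]
 [ 0.    -0.3    0.954 -0.158]
 [ 0.     0.     0.     1.   ]] [[297.31863964   0.         253.23908701]
 [  0.         297.31863964 190.10614322]
 [  0.           0.           1.        ]]
bottle_a pixdist 7.9 area 4763 conf 0.77
[ 0.4873787  -0.26090888] -70.3651438885594 85.06602478027344
```

Call:
carry_out(increments=[[18.9,6.4,0,-4.5,5,-50,0],[18.9,6.4,0,-4.5,5,-100,0],[18.9,6.4,0,-4.5,5,-140,0],[18.9,6.4,0,-4.5,5,-180,0],[18.9,6.4,0,-4.5,5,-199,0],[18.9,6.4,0,-4.5,5,-199,0],[18.9,6.4,0,-4.5,5,-199,0]])

```text
clock: 8.62
tool_pos: [0.5122, -0.3251, 0.0108]
orientation: [-160.3, -0.2, 18.8]
force: [0.2, -0.1, 0.8]
opening: 0.0877
```

Call:
carry_out(increments=[[0,0,0,0,0,0,1],[0,0,0,0,0,0,1],[0,0,0,0,0,0,1],[0,0,0,0,0,0,1],[0,0,0,0,0,0,1],[0,0,0,0,0,0,1]])

```text
clock: 9.38
tool_pos: [0.5109, -0.3249, 0.009]
orientation: [-160.1, -0.1, 18.8]
force: [0.5, -0.3, 2.6]
opening: 0.048
```

Call:
carry_out(increments=[[0,0,0,0,0,30,1],[0,0,0,0,0,75,1],[0,0,20,0,0,120,1],[0,0,40,0,-10,160,1],[0,0,80,0,-10,160,1],[0,0,80,0,-10,160,1],[0,0,80,0,-10,160,1],[0,0,80,0,-10,160,1],[0,0,111,0,-10,160,1],[0,0,111,0,-10,160,1],[0,0,111,0,-10,160,1],[0,0,111,0,-10,160,1],[0,0,111,0,-10,160,1],[0,0,111,0,-10,160,1]])

```text
clock: 11.12
tool_pos: [0.5106, -0.3343, 0.1686]
orientation: [-160.1, -0.2, 129.8]
force: [0.4, -0.1, -2.7]
opening: 0.0477
```

Call:
carry_out(increments=[[57.9,-68.9,0,0,0,0,1],[57.9,-68.9,0,0,0,0,1],[57.9,-68.9,0,0,0,0,1],[57.9,-68.9,0,0,0,0,1],[57.9,-68.9,0,0,0,0,1],[57.9,-68.9,0,0,0,0,1],[57.9,-68.9,0,0,0,0,1],[57.9,-68.9,0,0,0,0,1],[57.9,-68.9,0,0,0,0,1],[57.9,-68.9,0,0,0,0,1],[57.9,-68.9,0,0,0,0,1]])

```text
clock: 12.5
tool_pos: [0.5114, -0.3353, 0.1692]
orientation: [110.0, -0.2, 130.2]
force: [0.4, 0.3, -2.6]
opening: 0.048
```

```bash
python3 - <<'E'
from h import *
o=ctrl.get_obs();print(o['joint_pos'].round(1),o['tool_pos'],o['orientation'],o['force'])
ps=[ctrl.snapshot("side"),ctrl.snapshot("top")]
cv2.imwrite("pics/s2.png",np.hstack([ps[0]["pixels"][100:,100:],ps[1]["pixels"][100:,250:]]))
Rt=R.from_euler("xyz",o["orientation"],degrees=True).as_matrix()
g=o["tool_pos"]-.019*Rt[:,2]; print("grasp",g,"tool z",Rt[:,2])
for p in ps:
    m=pick(p,"bottle_a",g)
    if m is None: continue
    # tilt fit: q=x,y,z base, tilts tx,ty (rad) yaw fixed to 40deg
    pose=lambda q:(R.from_rotvec([q[3],q[4],0]).as_matrix()@R.from_euler("z",40,degrees=True).as_matrix(),np.array(q[:3]))
    q,f=fit([(p,m,None)],B,pose,[g[0],g[1],g[2]-.072,0,0],[.01,.01,.01,.1,.1]);print(q.round(3),f)
E
```

```text
[-60.2  32.7  -1.4 -67.7 -87.1  35.1] [ 0.51136265 -0.33531146  0.16916392] [109.98390338  -0.23273749 130.17665753] [ 0.38377463  0.32090449 -2.58320949]
grasp [ 0.49773664 -0.34685134  0.17565723] tool z [ 0.71715832  0.60736202 -0.34175331]
bottle_a none
bottle_a pixdist 3.1 area 947 conf 0.91
[ 0.506 -0.346  0.109 -0.047 -0.035] 84.41015625
```

View pics/s2.png

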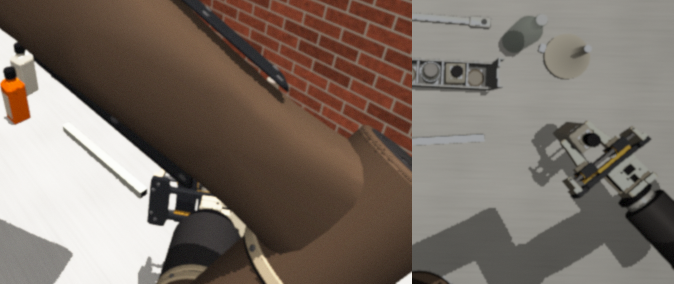

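Call:
carry_out(increments=[[0,0,0,0,0,-40,1],[0,0,0,0,0,-75,1],[0,0,0,0,0,-90,1],[0,0,0,0,0,-94,1],[0,0,0,0,0,-94,1],[0,0,0,0,0,-94,1]])

```text
clock: 13.45
tool_pos: [0.5114, -0.3354, 0.0763]
orientation: [109.9, -0.1, 130.2]
force: [0.2, -0.4, -1.7]
opening: 0.0478
```

```bash
cat > up.py <<'E'
from h import *
import sys
o=ctrl.get_obs();print(o['tool_pos'],o['orientation'],o['force'],o['moment'])
Rt=R.from_euler("xyz",o["orientation"],degrees=True).as_matrix()
g=o["tool_pos"]-.019*Rt[:,2]
print("grasp",g)
p=ctrl.snapshot("wrist"); cv2.imwrite(f"pics/{sys.argv[1]}.png",p["pixels"])
E
python3 up.py w3
```

```text
[ 0.51137656 -0.3353521   0.07626498] [109.89019817  -0.13299138 130.17449819] [ 0.23868825 -0.4003303  -1.72297374] [-2.52936794  2.93251245 -0.02043909]
grasp [ 0.49773468 -0.34688961  0.08272912]
```

View pics/w3.png

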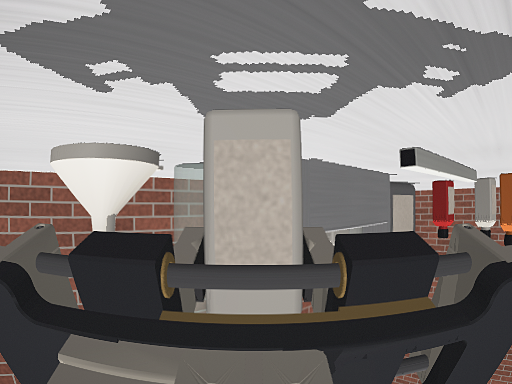

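Call:
carry_out(increments=[[0,0,0,0,0,-3,1],[0,0,0,0,0,-6,1],[0,0,0,0,0,-6,1],[0,0,0,0,0,-6,1]])

```text
clock: 14.0
tool_pos: [0.5113, -0.3351, 0.0694]
orientation: [109.8, -0.2, 130.2]
force: [0.9, -1.1, 2.8]
opening: 0.0476
```

Call:
carry_out(increments=[[0,0,0,0,0,-1,1],[0,0,0,0,0,-1,1],[0,0,0,0,0,-1,0.3],[0,0,0,0,0,-1,0],[0,0,0,0,0,-1,0],[0,0,0,0,0,-1,0],[0,0,0,0,0,-1,0],[0,0,0,0,0,-1,0]])

```text
clock: 15.0
tool_pos: [0.511, -0.3348, 0.0679]
orientation: [109.9, -0.3, 130.2]
force: [0.4, -0.4, 0.0]
opening: 0.0874
```

```bash
cat > fa.py <<'E'
from h import *
p=ctrl.snapshot("top")
m=pick(p,"bottle_a",[.5,-.345,.1])
q,f=fit([(p,m,None)],B,up(0),[.5,-.345,.7],[.01,.01,.1]);print(q[:2],np.degrees(q[2]),f)
E
python3 fa.py; python3 up.py w4
```

```text
bottle_a pixdist 5.5 area 722 conf 0.76
[ 0.50068779 -0.34529421] 42.28383459031062 18.945573806762695
[ 0.51103266 -0.33483858  0.06792701] [109.86923879  -0.26816292 130.17004699] [-0.36732455  0.0873899  -0.09640103] [-2.0240057   2.30498173 -0.00373345]
grasp [ 0.4973979  -0.34638819  0.07438455]
```

View pics/w4.png

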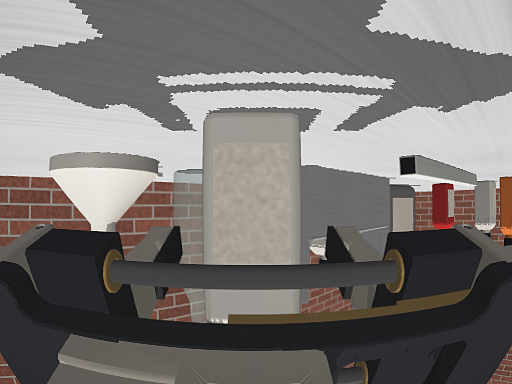

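Call:
carry_out(increments=[[0,0,0,-40,-34,19,0],[0,0,0,-80,-68,38,0],[0,0,0,-95,-80,60,0],[-15,17.7,0,-95,-80,110,0],[-15,17.7,0,-95,-80,160,0],[-45.2,53.5,0,-80,-70,200,0],[-45.2,53.5,0,-60,-50,230,0],[-45.2,53.5,0,-11,-11,230,0],[-45.2,53.5,0,-11,-11,230,0],[-45.2,53.5,0,-11,-11,230,0],[-45.2,53.5,0,-11,-11,230,0],[-45.2,53.5,0,-11,-11,230,0],[-45.2,53.5,0,-11,-11,230,0]])

```text
clock: 16.77
tool_pos: [0.4994, -0.3467, 0.2982]
orientation: [179.8, -0.1, 129.8]
force: [0.4, 0.1, 0.8]
opening: 0.0877
```

```bash
cat > wf.py <<'E'
from h import *
def wfit(lab,parts,z,q0,save=None,hull=False):
    o=ctrl.get_obs();print(o['joint_pos'].round(1),o['tool_pos'].round(4),o['orientation'].round(2))
    p=ctrl.snapshot("wrist")
    if save: cv2.imwrite(f"pics/{save}.png",p["pixels"])
    m=pick(p,lab,[q0[0],q0[1],z+.1],o); V=[]
    if m is not None:
        V=[(p,m,o)]; q,f=fit(V,parts,up(z),q0,[.01,.01,.1],hull);print("wrist",q[:2].round(4),np.degrees(q[2]).round(1),round(f))
    t=ctrl.snapshot("top"); m=pick(t,lab,[q0[0],q0[1],z+.1])
    if m is not None:
        q,f=fit([(t,m,None)],parts,up(z),q0,[.01,.01,.1],hull);print("top",q[:2].round(4),np.degrees(q[2]).round(1),round(f))
E
python3 -c "
from wf import *
wfit('bottle_a',B,0,[.5,-.346,.71],'w5')"
```

```text
[-16.5  12.2  -1.6  -0.2 -76.2 -33.6] [ 0.4994 -0.3467  0.2982] [ 1.7983e+02 -5.0000e-02  1.2983e+02]
bottle_a pixdist 3.5 area 1875 conf 0.63
wrist [ 0.5    -0.3455] 39.7 32
bottle_a none
```

Call:
carry_out(increments=[[0,0,0,0.6,1,-60,0],[0,0,0,0.6,1,-120,0],[0,0,0,0.6,1,-160,0],[0,0,0,0.6,1,-174,0],[0,0,0,0.6,1,-174,0],[0,0,0,0.6,1,-174,0],[0,0,0,0.6,1,-174,1],[0,0,0,0.6,1,-174,1],[0,0,0,0.6,1,-174,1],[0,0,0,0.6,1,-174,1],[0,0,0,0.6,1,-174,1],[0,0,0,0.6,1,-174,1],[0,0,0,0.6,1,-174,1]])

```text
clock: 18.6
tool_pos: [0.5006, -0.3448, 0.1239]
orientation: [179.9, -0.1, 129.9]
force: [0.7, 0.2, -0.6]
opening: 0.0275
```

Call:
carry_out(increments=[[0,0,0,0,0,40,1],[0,0,0,0,0,90,1],[0,0,0,0,0,150,1],[0,0,5,0,20,200,1],[0,0,14,30,70,200,1],[0,0,24,70,110,200,1],[0,0,34,100,160,200,1],[0,0,43,130,195,200,1],[0,0,49,143,210,200,1],[0,0,49,143,210,200,1],[0,0,49,143,210,200,1],[0,0,49,143,210,200,1]])

```text
clock: 20.1
tool_pos: [0.6431, -0.1356, 0.324]
orientation: [179.9, -0.1, 178.8]
force: [0.1, 0.6, -1.9]
opening: 0.0274
```

```bash
python3 - <<'E'
from h import *
o=ctrl.get_obs();print(o['joint_pos'].round(1),o['tool_pos'].round(4),o['orientation'].round(2),o['force'])
p=ctrl.snapshot("wrist"); cv2.imwrite("pics/w6.png",cv2.resize(p["pixels"],(768,576)))
t=ctrl.snapshot("top");cv2.imwrite("pics/t6.png",cv2.resize(t["pixels"][120:220,180:380],(800,400),interpolation=cv2.INTER_CUBIC))
for pp in(p,t):
  for l in("carrier","spray_can","bottle_c"):print(l,[(d["centre"].round(3).tolist() if hasattr(d["centre"],"round") else d["centre"],round(d["confidence"],2)) for d in ctrl.search_frame(pp,l)])
E
```

```text
[  5.   16.6   7.5  -0.1 -81.   -6.2] [ 0.6431 -0.1356  0.324 ] [ 1.7991e+02 -7.0000e-02  1.7883e+02] [ 0.09258819  0.6225547  -1.91405904]
carrier [([0.6452, -0.1649, 0.1135], 0.64)]
spray_can []
bottle_c [([0.6423, -0.1541, 0.3159], 0.73)]
carrier [([0.6114, -0.0953, 0.0678], 0.87)]
spray_can [([0.6361, -0.119, 0.2529], 0.51)]
bottle_c [([0.6361, -0.0652, 0.1228], 0.89), ([0.5622, 0.3633, 0.1432], 0.61), ([0.6343, -0.117, 0.2507], 0.56), ([0.4527, 0.3528, 0.1407], 0.54)]
```

View pics/w6.png

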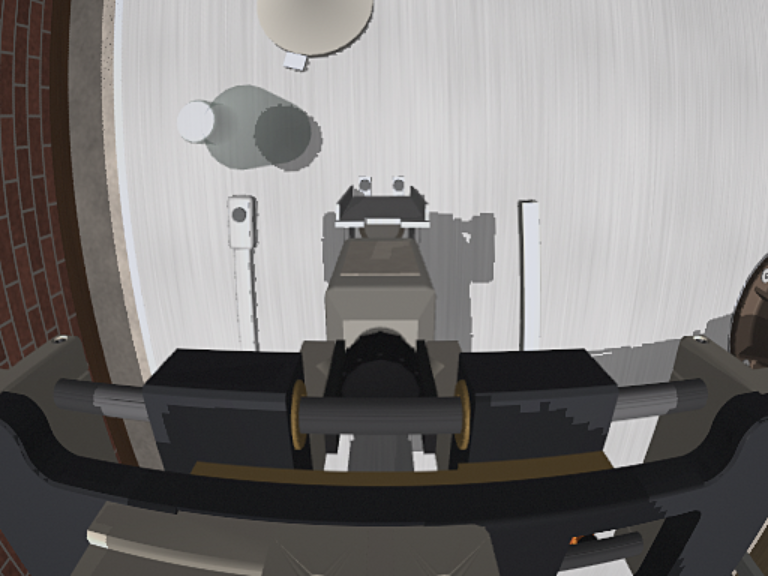

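```bash
python3 - <<'E'
from h import *
i=cv2.imread("pics/top0.png");cv2.imwrite("pics/t0c.png",cv2.resize(i[140:205,215:350],(810,390)[:2] if 0 else (798,384),interpolation=cv2.INTER_CUBIC))
E
```

```text
(no output)
```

View pics/t0c.png

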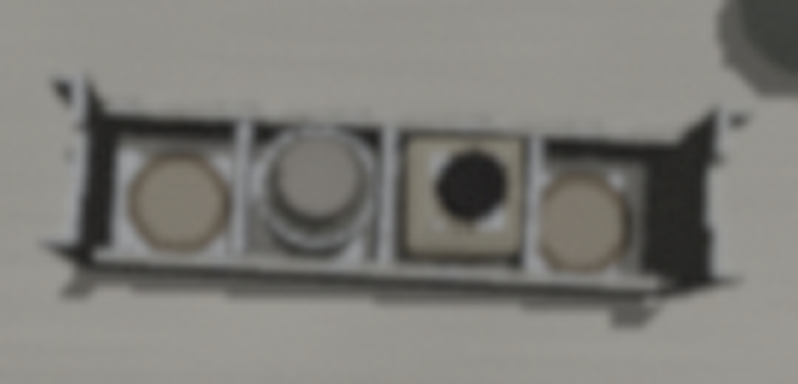

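```bash
cat > bp.py <<'E'
from h import *
def bp(p,u,z,o=None):
    K=p["intrinsics"]; x=(u[0]-K[0,2])/K[0,0]; y=(u[1]-K[1,2])/K[1,1]
    if "rvec" in p:
        Rm=cv2.Rodrigues(p["rvec"])[0]; d=Rm.T@[x,y,1]; c=-Rm.T@p["tvec"].ravel()
    else:
        th=np.hypot(x,y); d=np.array([x/th*np.sin(th),y/th*np.sin(th),np.cos(th)])
        T=np.eye(4);T[:3,:3]=R.from_euler("xyz",o["orientation"],degrees=True).as_matrix();T[:3,3]=o["tool_pos"];T=T@p["hand_eye"]
        d=T[:3,:3]@d; c=T[:3,3]
    return c+d*(z-c[2])/d[2]
E
python3 - <<'E'
from bp import *
t=ctrl.snapshot("top"); w=ctrl.snapshot("wrist"); o=ctrl.get_obs()
s=798/135
f=lambda a,b:((a+.5)/s-.5+215,(b+.5)/(384/65)-.5+140)
for n,a,b,z in[("ringL",180,200,.006),("ringR",584,222,.006),("d1t",245,120,.09),("d1b",238,250,.09),("d2t",390,128,.09),("d2b",385,262,.09),("d3t",535,137,.09),("d3b",530,270,.09),("capc",472,185,.156)]:
    print(n,bp(t,f(a,b),z).round(4))
for n,a,b in[("L",336,223),("nl",362,223),("nr",402,223),("R",428,223)]:
    print(n,bp(w,((a+.5)/1.5-.5,(b+.5)/1.5-.5),.174,o).round(4))
E
```

```text
ringL [0.6497 0.0508 0.006 ]
ringR [ 0.6445 -0.1371  0.006 ]
d1t [0.6764 0.0195 0.09  ]
d1b [0.621 0.021 0.09 ]
d2t [ 0.6747 -0.0421  0.09  ]
d2b [ 0.6176 -0.0414  0.09  ]
d3t [ 0.6724 -0.1037  0.09  ]
d3b [ 0.6158 -0.1028  0.09  ]
capc [ 0.6441 -0.0717  0.156 ]
L [ 0.674  -0.1663  0.174 ]
nl [ 0.6558 -0.1659  0.174 ]
nr [ 0.6278 -0.1653  0.174 ]
R [ 0.6095 -0.1651  0.174 ]
```

Call:
carry_out(increments=[[0,0,-0.5,-0.4,0.5,-40,1],[0,0,-0.5,-0.4,0.5,-80,1],[0,0,-0.5,-0.4,0.5,-100,1],[0,0,-0.5,-0.4,0.5,-110,1],[0,0,-0.5,-0.4,0.5,-120,1],[0,0,-0.5,-0.4,0.5,-130,1],[0,0,-0.5,-0.4,0.5,-130,1]])

```text
clock: 21.48
tool_pos: [0.6429, -0.1343, 0.1934]
orientation: [179.9, -0.1, 178.4]
force: [0.6, 0.4, -2.2]
opening: 0.0272
```

No contact yet, so I'll keep lowering.

Call:
carry_out(increments=[[0,0,0,0,-0.5,-15,1],[0,0,0,0,-0.5,-30,1],[0,0,0,0,-0.5,-45,1],[0,0,0,0,-0.5,-55,1],[0,0,0,0,-0.5,-60,1],[0,0,0,0,-0.5,-62,1],[0,0,0,0,-0.5,-62,1],[0,0,0,0,-0.5,-62,1]])

```text
clock: 22.48
tool_pos: [0.6435, -0.1348, 0.1325]
orientation: [179.9, -0.0, 178.4]
force: [0.2, -0.3, -3.2]
opening: 0.0271
```

Call:
carry_out(increments=[[0,0,0,0,0,-2,1],[0,0,0,0,0,-3,1],[0,0,0,0,0,-3,1]])

```text
clock: 22.85
tool_pos: [0.6437, -0.1352, 0.13]
orientation: [179.9, 0.0, 178.4]
force: [-1.5, 0.2, 5.8]
opening: 0.0275
```

Call:
carry_out(increments=[[0,0,0,0,0,-3,0],[0,0,0,0,0,-3,0],[0,0,0,0,0,-3,0],[0,0,0,0,0,-3,0],[0,0,0,0,0,-3,0],[0,0,0,0,0,40,0],[0,0,0,0,0,90,0],[0,0,0,0,0,130,0]])

```text
clock: 23.85
tool_pos: [0.6435, -0.1349, 0.2612]
orientation: [179.9, 0.0, 178.4]
force: [1.0, -0.4, -0.5]
opening: 0.0876
```

```bash
python3 -c "
from wf import *
wfit('bottle_a',B,0.006,[.643,-.135,-.03],'w7')"
```

```text
[  5.1  17.9   1.3  -0.1 -73.4  -6.6] [ 0.6435 -0.1349  0.2612] [1.7991e+02 2.0000e-02 1.7844e+02]
bottle_a pixdist 3.9 area 1525 conf 0.90
wrist [ 0.6436 -0.1349] -0.8 894
bottle_a pixdist 7.3 area 175 conf 0.54
top [ 0.6256 -0.1248] 20.3 241
```

Call:
carry_out(increments=[[0,0,15,-190,300,50,0],[0,0,15,-193,493,50,0],[0,0,15,-193,493,50,0],[0,0,15,-193,493,50,0],[0,0,15,-193,493,50,0],[0,0,15,-193,493,50,0],[0,0,15,-193,493,50,0],[0,0,15,-193,493,50,0],[0,0,15,-193,493,50,0],[0,0,15,-193,493,50,0],[0,0,15,-193,493,50,0],[0,0,15,-193,493,50,0]])

```text
clock: 25.55
tool_pos: [0.4505, 0.3572, 0.3085]
orientation: [179.9, -0.1, -166.6]
force: [0.6, 0.2, -0.0]
opening: 0.0876
```

```bash
python3 -c "
from wf import *
wfit('bottle_b',B,0,[.45,.358,.28],'w8')"
```

```text
[ 57.8   8.7  -4.6  -0.1 -76.7 -44.4] [0.4505 0.3572 0.3085] [ 1.7994e+02 -1.0000e-01 -1.6663e+02]
bottle_b pixdist 4.7 area 1826 conf 0.86
wrist [0.4489 0.3567] 15.6 12
bottle_b pixdist 6.1 area 639 conf 0.85
top [0.4512 0.3562] 15.4 24
```

View pics/w8.png

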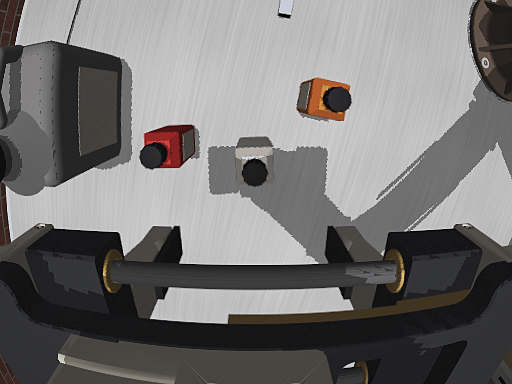

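Call:
carry_out(increments=[[0,0,2,-0.8,-0.6,-60,0],[0,0,2,-0.8,-0.6,-120,0],[0,0,2,-0.8,-0.6,-165,0],[0,0,2,-0.8,-0.6,-184,0],[0,0,2,-0.8,-0.6,-184,0],[0,0,2,-0.8,-0.6,-184,0],[0,0,2,-0.8,-0.6,-184,1],[0,0,2,-0.8,-0.6,-184,1],[0,0,2,-0.8,-0.6,-184,1],[0,0,2,-0.8,-0.6,-184,1],[0,0,2,-0.8,-0.6,-184,1],[0,0,2,-0.8,-0.6,-184,1],[0,0,2,-0.8,-0.6,-184,1]])

```text
clock: 27.38
tool_pos: [0.4494, 0.3575, 0.1249]
orientation: [179.9, -0.1, -164.6]
force: [-0.8, -0.2, 0.1]
opening: 0.0272
```

Call:
carry_out(increments=[[0,0,0,0,0,40,1],[0,0,0,0,0,90,1],[0,0,0,0,0,150,1],[0,0,0,0,-20,200,1],[0,0,-5,20,-75,200,1],[0,0,-8,40,-130,200,1],[0,0,-12,70,-180,200,1],[0,0,-15,110,-225,200,1],[0,0,-17.2,150,-265,200,1],[0,0,-17.2,180,-290,200,1],[0,0,-17.2,199,-306.5,200,1],[0,0,-17.2,199,-306.5,200,1],[0,0,-17.2,199,-306.5,200,1],[0,0,-17.2,199,-306.5,200,1],[0,0,-17.2,199,-306.5,200,1]])

```text
clock: 29.25
tool_pos: [0.648, 0.0517, 0.3253]
orientation: [179.9, -0.0, 178.3]
force: [-0.5, -0.1, -3.1]
opening: 0.0271
```

```bash
python3 - <<'E'
from bp import *
o=ctrl.get_obs();print(o['tool_pos'].round(4),o['orientation'].round(2),o['force'].round(1))
w=ctrl.snapshot("wrist"); cv2.imwrite("pics/w9.png",cv2.resize(w["pixels"],(768,576)))
for X in([.6423,-.166,.16],[.646,-.042,.09]): print(proj(w,np.array([X]),o)*1.5)
E
```

```text
[0.648  0.0517 0.3253] [ 1.7989e+02 -4.0000e-02  1.7829e+02] [-0.5 -0.1 -3.1]
[[378.95987033 -28.04856209]]
[[379.05962836 135.892573  ]]
```

View pics/w9.png

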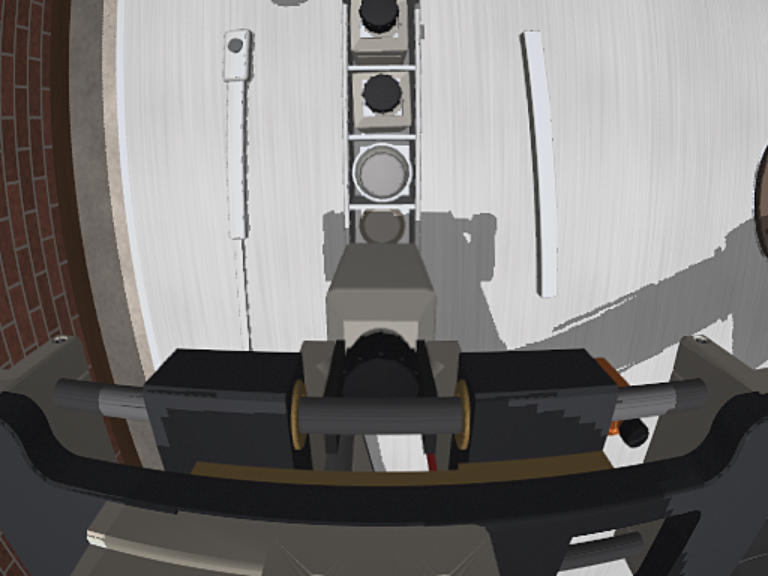

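Call:
carry_out(increments=[[0,0,0,-0.8,-0.6,-40,1],[0,0,0,-0.8,-0.6,-80,1],[0,0,0,-0.8,-0.6,-100,1],[0,0,0,-0.8,-0.6,-110,1],[0,0,0,-0.8,-0.6,-120,1],[0,0,0,-0.8,-0.6,-130,1],[0,0,0,-0.8,-0.6,-130,1]])

```text
clock: 30.18
tool_pos: [0.6473, 0.0504, 0.1944]
orientation: [179.9, -0.1, 178.2]
force: [0.5, -0.5, -3.0]
opening: 0.0276
```

Call:
carry_out(increments=[[0,0,0,0,0,-15,1],[0,0,0,0,0,-30,1],[0,0,0,0,0,-45,1],[0,0,0,0,0,-55,1],[0,0,0,0,0,-60,1],[0,0,0,0,0,-63,1],[0,0,0,0,0,-65,1],[0,0,0,0,0,-65,1]])

```text
clock: 31.18
tool_pos: [0.6481, 0.0506, 0.1311]
orientation: [179.9, 0.0, 178.3]
force: [-0.9, 1.3, 3.5]
opening: 0.027
```

Call:
carry_out(increments=[[0,0,0,0,0,-1,0],[0,0,0,0,0,-1,0],[0,0,0,0,0,-1,0],[0,0,0,0,0,-1,0],[0,0,0,0,0,-1,0],[0,0,0,0,0,40,0],[0,0,0,0,0,90,0],[0,0,0,0,0,130,0],[0,0,0,0,0,130,0]])

```text
clock: 32.3
tool_pos: [0.6494, 0.0507, 0.2642]
orientation: [179.8, 0.3, 178.3]
force: [-0.5, -0.4, -0.3]
opening: 0.0875
```

```bash
python3 - <<'E'
from wf import *
wfit('bottle_b',B,0.006,[.648,.0506,-.03])
wfit('bar',BAR,0.01,[.4696,-.0125,.085])
wfit('bottle_c',B,0.006,[.645,-.073,-.03])
E
```

```text
[ 21.6  17.    0.5  -0.1 -73.1 -23.3] [0.6494 0.0507 0.2642] [179.81   0.32 178.25]
bottle_b none
bottle_b pixdist 8.5 area 78 conf 0.53
top [0.621 0.051] 13.1 303
[ 21.6  17.2   0.1  -0.1 -73.  -23.3] [0.647  0.0504 0.2587] [179.93  -0.18 178.23]
bar pixdist 35.4 area 3573 conf 0.70
wrist [ 0.4626 -0.0139] 4.6 204
bar pixdist 3.5 area 898 conf 0.56
top [ 0.4688 -0.0134] 4.7 7
[ 21.6  17.2   0.2  -0.1 -73.1 -23.3] [0.6474 0.0504 0.2589] [ 1.7994e+02 -1.5000e-01  1.7823e+02]
bottle_c none
bottle_c pixdist 2.0 area 447 conf 0.55
top [ 0.644  -0.0723] -0.2 8
```

Next I'll go over the bar and check that both bottles are seated on the way.

Call:
carry_out(increments=[[0,0,6.5,-60,-20,40,0],[0,0,6.5,-120,-40,40,0],[0,0,6.5,-178,-63,40,0],[0,0,6.5,-178,-63,20,0],[0,0,6.5,-178,-63,-20,0],[0,0,6.5,-178,-63,-60,0],[0,0,6.5,-178,-63,-60,0],[0,0,6.5,-178,-63,-60,0]])

```text
clock: 33.9
tool_pos: [0.4707, -0.0124, 0.2015]
orientation: [179.9, 0.0, -175.2]
force: [-0.1, -0.2, 1.3]
opening: 0.0875
```

```bash
python3 - <<'E'
from wf import *
wfit('bar',BAR,0.01,[.4696,-.0125,.085])
ps=[ctrl.snapshot("side"),ctrl.snapshot("top")]
cv2.imwrite("pics/c10.png",np.hstack([cv2.resize(ps[1]["pixels"][140:205,215:350],(540,260)),cv2.resize(ps[0]["pixels"][140:270,205:335],(260,260))]))
for p in ps: print([d["centre"].round(3).tolist() for d in ctrl.search_frame(p,"bottle_a")])
E
```

```text
[ 22.5   2.1 -26.3  -0.1 -61.6 -17.7] [ 0.4707 -0.0124  0.2015] [ 1.7993e+02  2.0000e-02 -1.7524e+02]
bar none
bar pixdist 3.5 area 512 conf 0.96
top [ 0.4686 -0.0135] 4.9 328Traceback (most recent call last):
  File "<stdin>", line 5, in <module>
AttributeError: 'list' object has no attribute 'round'. Did you mean: 'count'?
```

View pics/c10.png

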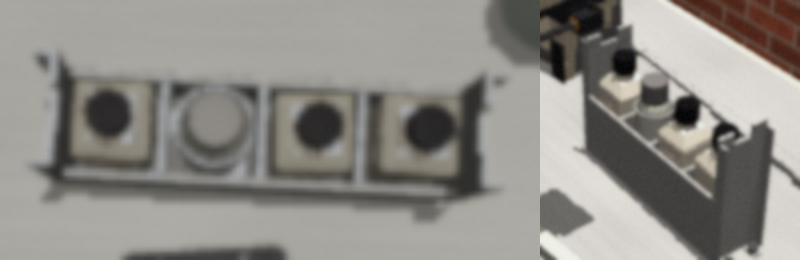

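Call:
carry_out(increments=[[0,0,0,-1,-0.4,-60,0],[0,0,0,-1,-0.4,-120,0],[0,0,0,-1,-0.4,-165,0],[0,0,0,-1,-0.4,-185,0],[0,0,0,-1,-0.4,-197,0],[0,0,0,-1,-0.4,-197,0],[0,0,0,-1,-0.4,-197,0],[0,0,0,-1,-0.4,-197,1],[0,0,0,-1,-0.4,-197,1],[0,0,0,-1,-0.4,-197,1],[0,0,0,-1,-0.4,-197,1],[0,0,0,-1,-0.4,-197,1],[0,0,0,-1,-0.4,-197,1],[0,0,0,-1,-0.4,-197,1]])

```text
clock: 36.0
tool_pos: [0.4686, -0.013, 0.0029]
orientation: [179.9, -0.1, -175.3]
force: [-1.0, 0.1, 0.8]
opening: 0.0233
```

Call:
carry_out(increments=[[0,0,0,0,0,0,1],[0,0,0,0,0,0,1],[0,0,0,0,0,0,1]])

```text
clock: 36.38
tool_pos: [0.4685, -0.013, 0.0029]
orientation: [179.9, -0.1, -175.3]
force: [-1.6, 0.2, -0.2]
opening: 0.0199
```

Call:
carry_out(increments=[[0,0,0,0,0,40,1],[0,0,0,0,0,95,1],[0,0,0,0,0,150,1],[0,0,0,0,0,207,1],[0,0,-6.4,0,0,227,1],[0,0,-6.4,50,-10,227,1],[0,0,-6.4,100,-20,227,1],[0,0,-6.4,140,-29,227,1],[0,0,-6.4,176,-29,220,1],[0,0,-6.4,176,-29,207,1],[0,0,-6.4,176,-29,207,1],[0,0,-6.4,176,-29,207,1],[0,0,-6.4,176,-29,207,1]])

```text
clock: 38.0
tool_pos: [0.6445, -0.0418, 0.2111]
orientation: [179.9, 0.0, 178.4]
force: [-0.1, -0.3, -1.3]
opening: 0.0199
```

```bash
python3 - <<'E'
from bp import *
o=ctrl.get_obs();print(o['tool_pos'].round(4),o['orientation'].round(2),o['force'].round(1))
w=ctrl.snapshot("wrist"); W=cv2.resize(w["pixels"][0:200,190:320],None,fx=3,fy=3,interpolation=cv2.INTER_CUBIC)
p=ctrl.snapshot("top"); T=cv2.resize(p["pixels"][140:205,215:350],None,fx=3,fy=3,interpolation=cv2.INTER_CUBIC)
c=np.zeros((600,800,3),np.uint8); c[:W.shape[0],:W.shape[1]]=W; c[:T.shape[0],392:392+T.shape[1]]=T[:,:408]
cv2.imwrite("pics/w11.png",c)
th=np.radians(-1.7);ax=np.array([-np.sin(th),np.cos(th)]);x=np.array([np.cos(th),np.sin(th)])
for n,yy,dx,z in[("notch L",-.124,.013,.174),("notch R",-.124,-.013,.174),("outL",-.124,.033,.174),("outR",-.124,-.033,.174)]:
    X=np.r_[np.array([.645,-.042])+ax*yy+x*dx,z]; print(n,((proj(w,X[None],o)[0]-[190,0]+.5)*3-.5).round(1))
E
```

```text
[ 0.6445 -0.0418  0.2111] [1.7989e+02 2.0000e-02 1.7835e+02] [-0.1 -0.3 -1.3]
notch L [129.5 109.8]
notch R [250.7 109.9]
outL [ 37.5 113.4]
outR [342.8 113.5]
```

View pics/w11.png

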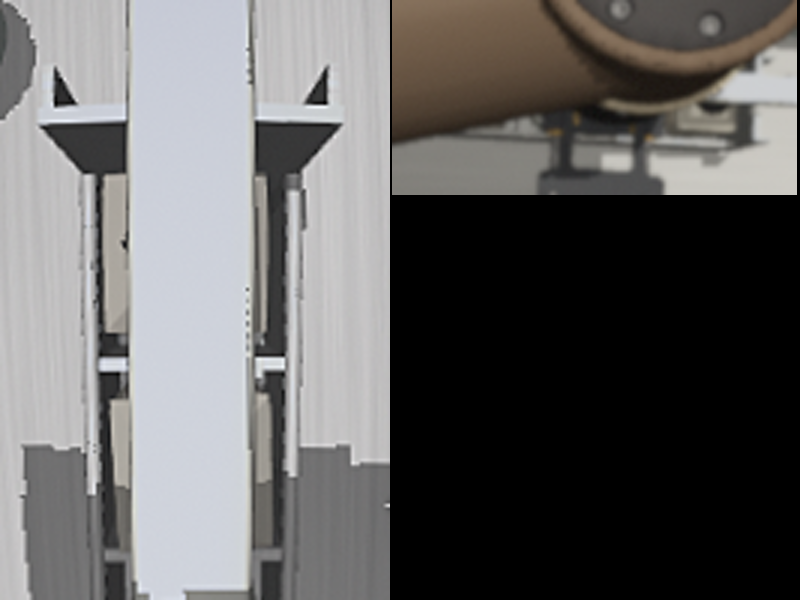

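Call:
carry_out(increments=[[0,0,0,-0.2,0,-15,1],[0,0,0,-0.2,0,-28,1],[0,0,0,-0.2,0,-34,1],[0,0,0,-0.2,0,-40,1],[0,0,0,-0.2,0,-44,1],[0,0,0,-0.2,0,-46,1],[0,0,0,-0.2,0,-46,1]])

```text
clock: 38.98
tool_pos: [0.6445, -0.0419, 0.164]
orientation: [179.9, -0.1, 178.3]
force: [-0.7, 0.0, -1.8]
opening: 0.0198
```

Call:
carry_out(increments=[[0,0,0,0,0,-1.5,1],[0,0,0,0,0,-2,1],[0,0,0,0,0,-2,1]])

```text
clock: 39.35
tool_pos: [0.6447, -0.0419, 0.1629]
orientation: [179.9, -0.0, 178.3]
force: [-2.0, 0.7, 6.3]
opening: 0.02
```

Contact at the expected height, so I'll release the bar and retreat.

Call:
carry_out(increments=[[0,0,0,0,0,-2,0.5],[0,0,0,0,0,-2,0],[0,0,0,0,0,-2,0],[0,0,0,0,0,-2,0],[0,0,0,0,0,-2,0],[0,0,0,0,0,30,0],[0,0,0,0,0,80,0],[0,0,0,0,0,130,0],[0,0,0,-60,0,150,0],[0,0,0,-120,60,150,0],[0,0,0,-160,120,150,0],[0,0,0,-160,180,150,0],[0,0,0,-160,200,150,0],[0,0,0,-160,200,150,0]])

```text
clock: 41.1
tool_pos: [0.4839, 0.1606, 0.312]
orientation: [179.9, -0.1, 178.5]
force: [-0.4, -0.3, -0.1]
opening: 0.0875
```

```bash
python3 - <<'E'
from wf import *
ps=[ctrl.snapshot("side"),ctrl.snapshot("top")]
cv2.imwrite("pics/f12.png",np.hstack([cv2.resize(ps[1]["pixels"][140:205,215:350],(540,260)),cv2.resize(ps[0]["pixels"][140:270,205:335],(260,260))]))
for p in ps:
    m=pick(p,"bar",[.645,-.042,.17])
    if m is not None:
        q,f=fit([(p,m,None)],BAR,up(.17),[.645,-.042,-.03],[.01,.01,.1]);print(q[:2],np.degrees(q[2]),f)
E
```

```text
bar pixdist 6.6 area 1306 conf 0.90
[ 0.64930304 -0.04084194] -1.8378312019785354 12.655778884887695
bar pixdist 0.8 area 1302 conf 0.87
[ 0.64592372 -0.04154928] -1.8227842081311236 11.767401695251465
```

View pics/f12.png

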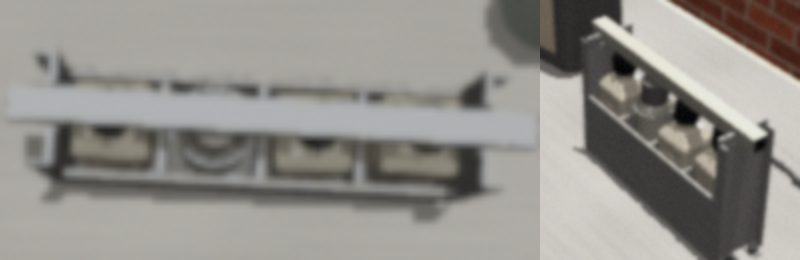

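The last picture shows the bar down in both notches, over the caps, with all four cells filled. I'm handing the job in.

```bash
python3 -c "
from plant import ctrl
print(ctrl.close_job())"
```

```text
the job is handed in; nothing more can be done
None
```

The job is done and handed in at about 41 s of the 72 s allowed. I stood the fallen bottle upright on the shelf and released it. I then lowered it by its cap into the carrier's -y end cell and bottle_b into the +y end cell, and laid the bar in both notches.

**What the last checks showed:**
- **Bottles:** both met the cell floor at the expected height, and the pictures show both seated upright.
- **Bar:** it met the notch bottoms at the expected height. The top camera fits it at (0.646, -0.042) with yaw -1.8°, against my carrier estimate of (0.645, -0.042) and -1.7°.
- **Others:** bottle_c and the can look unmoved in the pictures. I did not re-measure the jug, funnel, glass bottle or wiper arm.

**What failed or disagreed:**
- **Bar across the carrier:** the side camera alone put the bar about 3 mm further out in x (0.649). I trusted the top view and the wrist close-up, which agreed.
- **Seated bottles:** the top-camera fits of the two bottles in their cells were poor because the walls hide most of them. For bottle_a the wrist camera agreed with the placing position, although that fit was rough too. For bottle_b the wrist camera found nothing, so its seating rests on the contact and the pictures.
- **Early test tilt:** one tilt in the air brought joint 3 to its limit (-58.3°). I turned the gripper half round and chose another way of standing the bottle up. The run carried on normally, but the interface gives no verdict, so I can't rule out that it counted as passing the range.

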